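# Close the clamp board and tuck the straightedge under its leaf

### The job

The pattern card is loaded on the clamp board: first fold the hinged leaf fully down onto it. Then pick up the straightedge by its rib, slide its wide front edge in under the lip of the closed leaf as far as it will go, over its whole length and without lifting the leaf. Finish while still holding the straightedge there, pressed firmly flat on the board, as if ready for the cut, and leave the mug, flask and weight alone.

Things in the scene. Friction and masses are not known exactly. Their poses are not given: they have to be found in the camera images.
- board: Fixed clamp board: plywood deck 270 (x) x 320 (y) x 18 mm with black cutting mat and brown pattern card flush on top. Origin: centre of its underside, on the table; deck top 18 mm above it. x points from the open half (deck x = -135 to -15 mm) to the hinge, y along the lip, z up. With the leaf closed its lip is at x = -15 mm, its underside at z = 26 mm, its top at z = 32 mm.
- leaf (a joint): Hinge angle (rad) of the plywood leaf, 130 mm from hinge to lip, 300 mm long, 6 mm thick: 0 = closed, positive = raised. Axis along the board's y at board x = 115, z = 26 mm (level with the leaf's underside). The stiff hinge lets it stay where it is put; it folds down with under 1 N at the lip, and 2 N upwards at the lip lifts it.
- slot (a point): Fixed point on the deck top in the middle of the slot's mouth, straight below the lip of the closed leaf; axes as the board's. The slot is 8 mm high, 300 mm long, and 20 mm deep in x: there a batten under the leaf stops what is pushed in.
- leaf_lip (a point): Middle of the leaf's free edge, the lip, half-way through its thickness (moves with the leaf).
- straightedge: Loose aluminium straightedge, 0.2 to 0.4 kg, flat on the table: blade 90 (x) x 220 (y) x 4 mm, on it an upright rib along y, 12 mm wide, 160 mm long, its top 34 mm above the underside. Origin on the underside below the rib's middle. x points from the rib to the wide front edge, 65 mm from the rib's centre line (rear edge 25 mm). Tucked, its x points as the board's x.
- rib (a point): Middle of the straightedge's rib, 19 mm above the underside of the blade: the place to grip, fingers closing across the 12 mm. Axes as the straightedge's.
- edge_left (a point): Corner of the straightedge's front edge at its +y end, half-way through the 4 mm blade: 65, +110, 2 mm from its origin.
- edge_right (a point): Corner of the straightedge's front edge at its -y end, half-way through the 4 mm blade: 65, -110, 2 mm from its origin.
- mug: White mug, 80 mm wide, 95 mm high, a bystander. Origin under its centre.
- flask: Steel flask, 72 mm wide, 200 mm high, a bystander. Origin under its centre.
- weight: Dark round pattern weight, 68 mm wide, 50 mm high, a bystander. Origin under its centre.
Things that resemble listed ones, but are neither listed nor needed, are in the scene too. There is more than one size of the straightedge; the job needs the largest.

How it is judged (in metres and radians):
On the way, in this order (a step that is already met when the one before it is completed fails the run):
1. the leaf is folded fully down (value of joint leaf below 0.03 rad), for 0.2 s.
2. the straightedge's front edge is tucked under the lip, the leaf still down (x of each of edge_left, edge_right in the frame of board above -0.003 m and z of each of edge_left, edge_right in the frame of board below 0.0225 m and y of edge_left in the frame of board between -0.152 and 0.152 m and y of edge_right in the frame of board between -0.152 and 0.152 m and value of joint leaf below 0.035 rad), for 0.2 s.
At the end, for the whole second after the job is handed in: Both front corners at least 12 mm behind the lip (slot 20 mm deep), between the leaf's ends and within 2.5 mm of the height of lying flat; blade tilt under 0.03 rad; leaf under 0.035 rad; fingers still holding it at rest, pressed on the board with over 6 N in all (its weight is 2 to 4 N) (all of step 2 and angle between straightedge's own z axis and vertical below 0.03 rad and contact force between straightedge and board above 6 N and contact force between the fingers and straightedge above 1.5 N and linear speed of straightedge below 0.01 m/s); the arm keeps its last pose, push and grip.
It fails at once if the leaf is raised (over 0.06 rad, 8 mm at the lip) while the straightedge's front edge is beneath it ((x of edge_left in the frame of board between -0.012 and 0.12 m and y of edge_left in the frame of board between -0.15 and 0.15 m and z of edge_left in the frame of board below 0.05 m and value of joint leaf above 0.06 rad) or (x of edge_right in the frame of board between -0.012 and 0.12 m and y of edge_right in the frame of board between -0.15 and 0.15 m and z of edge_right in the frame of board below 0.05 m and value of joint leaf above 0.06 rad)).
It fails at once if a bystander (mug, flask or weight) is moved by more than 30 mm or tipped over (distance of any of mug, flask, weight from where it was at the start of the episode above 0.03 m or angle between any of mug, flask, weight's own z axis and vertical above 0.5 rad).
It also fails if it takes over 58 s, if anything falls off the work surface, if the arm or the gripper's body presses on something with over 40 N, if the wrist force passes 120 N, or if a joint passes its speed limit or range.

### The arm

A 6-joint arm with a two-finger parallel gripper is mounted at the origin on the work surface. World frame = base frame: x ahead of the robot, y to its left, z up, the work surface at z = 0. Lengths are in mm, angles in rad, forces in N, time in s.
With the tool pointing down it reaches from about 350 to 775 mm from the base axis. Payload 7.3 kg.
Tool frame: the origin (TCP) lies on the mounting face of the last link; the fingertips stand 178 mm ahead of it and the grasp point (between the pads) lies 159 mm ahead of it (bot.grip_point_offset is the distance from the TCP to the grasp point, in mm); x points along the fingers, y is the direction in which the jaws open and shut, and the axes are right-handed (so a half turn about x gives the same grasp; the last joint's range is limited). The gripper opens to 92 mm and grips with 3 to 60 N. Pads are 19 mm wide; open, the fingers measure 130 mm over their backs; the gripper's body (75 mm by 190 mm) begins 47 mm behind the grasp point.
Start: joints at [-1.273, 0.342, 1.524, -0, 1.275, -0.146], TCP at [225.441, -474.135, 404.741] pointing down, gripper open.
Joint ranges: [-2.53, 2.53], [-0.77, 2.02], [0.04, 2.7], [-1, 4.14], [0.28, 2.66], [-3.11, 3.11]. Speed limits (rad/s): [2.57, 2.57, 3.14, 3.14, 3.14, 3.14].

### API

Orientations are given as [roll, pitch, yaw] about the fixed x, y, z axes, in that order (R = Rz(yaw) Ry(pitch) Rx(roll)).
In Python, from plant import bot gives the robot as it stands.
- The arm moves only by the tool arm_command, never from a script. Its argument "moves" is a list of rows, each a list of 5 numbers: the shift along the tool's x, y, z in cm, then the turn about the tool's x in degrees, then the opening, from 0 (shut) to 1 (fully open). A call has 1 to 10 rows; each row is the pose to reach, as a shift and turn from the pose measured when the call began, along the tool's axes at that moment; what a row does not reach only later rows make up. A row lasts 1/10 s, in which the tool goes at most 50 mm and 8.59 degrees, less where a joint would pass 70% of its speed; a pose out of reach is approached as far as the arm can. A call with a gripper value outside its range is refused whole. The fingers move at their own pace and stop on an object; the grip force is fixed at half the most. Time passes only in rows, so rows that repeat a pose let the fingers close. It gives the time, the measured TCP pose, the force and the opening at its end, in the units of the state.
- bot.get_obs(): the state, without advancing time (a new reading comes with each control period).
- bot.capture(name): name is "scene" or "top" or "wrist"; returns a dict with "frame" (384x512x3 uint8, blue, green, red), "K" (3x3 intrinsics, pixels), "origin" and "orientation" of the camera in the world; the wrist camera has in their place "T_tool_cam" (4x4, takes a point from camera to tool coordinates, whose origin is the TCP and whose axes are the tool frame's). Camera axes: x right, y down, z forward; pixel columns grow to the right and rows downward; lengths in mm; the calibration is good to about 2 mm. The wrist camera is an equidistant fisheye: a pixel r from the principal point sees the ray r / f radians off the axis. A picture is of the moment at which its call begins: read the wrist's pose just before it. There is no depth.
- bot.close_job(): hands the job in, once; it reports no verdict.
The state is a dict: "time": time; "joint_positions": joint angles; "dq": joint speeds; "tau": joint torques, N m; "tool_pos": TCP position; "tcp_rot": TCP orientation; "contact_force": force on the tool from outside, world axes, zero at the start; "moment": the same for the moment, N m; "grip_width": finger opening in mm.
Only numpy, scipy, OpenCV 4.12 (cv2) and the standard library are available. Lean on these libraries where they do the work, as an engineer would, in place of code of your own. Each camera call takes 0.05 s, during which the arm holds its last target.

## Working session

There is one attempt and no reset: what is moved stays moved. The work goes in short steps, Python scripts to look and compute and a tool call to move; the robot and the scene stay as the last step left them, time stands still between calls to the robot, and variables do not carry over. Pictures are saved under pics/ and viewed, and the job is handed in when it is done.

Besides the shell and the picture viewer there is one more tool, called after "Emit:" in YAML: its name, and indented under it one key for each argument. arm_command: Moves the arm, as the interface text tells. Its arguments: {"type":"object","properties":{"moves":{"type":"array"}},"required":["moves"]}

```bash
mkdir -p pics; ls; cat > h.py <<'E'
import numpy as np, cv2, json
from scipy.spatial.transform import Rotation as R
from plant import bot
def snap(n,f):
    o=bot.get_obs(); c=bot.capture(n); cv2.imwrite('pics/'+f+'.png',c['frame']); np.save('pics/'+f+'.npy',{'c':c,'o':o},allow_pickle=True); return c,o
def load(f): 
    d=np.load('pics/'+f+'.npy',allow_pickle=True).item(); return d['c'],d['o']
def rot(v):
    v=np.array(v,float)
    if v.shape==(3,3): return v
    return R.from_euler('xyz',v).as_matrix() if v.size==3 else R.from_quat(v).as_matrix()
def toplane(c,uv,z):
    uv=np.atleast_2d(uv).astype(float); K=c['K']; 
    d=np.c_[(uv[:,0]-K[0,2])/K[0,0],(uv[:,1]-K[1,2])/K[1,1],np.ones(len(uv))]@rot(c['orientation']).T
    o=np.array(c['origin']); return o+d*((z-o[2])/d[:,2])[:,None]
def wplane(c,o,uv,z):
    uv=np.atleast_2d(uv).astype(float); K=c['K']; a=(uv-[K[0,2],K[1,2]])/[K[0,0],K[1,1]]
    th=np.linalg.norm(a,axis=1)+1e-12
    d=np.c_[a/th[:,None]*np.sin(th)[:,None],np.cos(th)]
    T=np.array(c['T_tool_cam']); Rt=rot(o['tcp_rot']); d=d@T[:3,:3].T@Rt.T
    p=np.array(o['tool_pos'])+Rt@T[:3,3]; return p+d*((z-p[2])/d[:,2])[:,None]
E
python3 - <<'E'
from h import *
for n in ['scene','top','wrist']:
    c,o=snap(n,n+'0'); print(n,{k:np.round(v,3).tolist() for k,v in c.items() if k!='frame'})
print(o)
E
```

```text
pics
scene {'K': [[347.351, 0.0, 257.69], [0.0, 347.351, 196.196], [0.0, 0.0, 1.0]], 'origin': [1407.488, -570.227, 956.568], 'orientation': [-2.318, 0.007, 0.94]}
top {'K': [[478.424, 0.0, 254.342], [0.0, 478.424, 203.594], [0.0, 0.0, 1.0]], 'origin': [492.573, -37.48, 1561.021], 'orientation': [-3.079, 0.024, -1.595]}
wrist {'K': [[297.319, 0.0, 257.858], [0.0, 297.319, 193.897], [0.0, 0.0, 1.0]], 'T_tool_cam': [[0.0, -0.302, 0.953, 20.468], [1.0, -0.0, -0.0, 0.031], [0.0, 0.953, 0.302, -82.042], [0.0, 0.0, 0.0, 1.0]]}
{'time': 0.1, 'joint_positions': array([-1.27297659e+00,  3.42627836e-01,  1.52488078e+00, -1.89543516e-05,
        1.27540468e+00, -1.46004351e-01]), 'dq': array([ 0.00012864, -0.0004409 , -0.00187983, -0.00010211,  0.00077118,
       -0.00030344]), 'tau': array([ 9.45104439e-04, -4.32006311e+01, -2.44694388e+01,  7.18234177e-02,
        5.26105484e-02, -5.85272596e-05]), 'tool_pos': array([ 225.41499078, -474.01865099,  404.14160191]), 'tcp_rot': array([-1.70307633,  1.56947556,  1.88234595]), 'contact_force': array([ 0.04301573,  0.24327897, -0.40837775]), 'moment': array([-0.06198225, -0.00329348, -0.00527385]), 'grip_width': 91.89003440626767}
```

View pics/scene0.png

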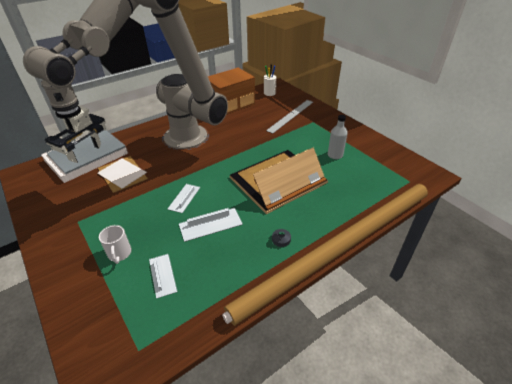

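View pics/top0.png

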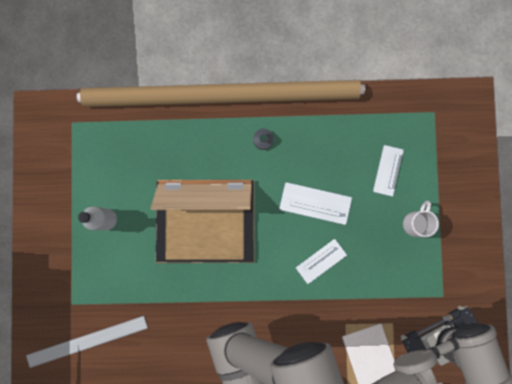

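View pics/wrist0.png

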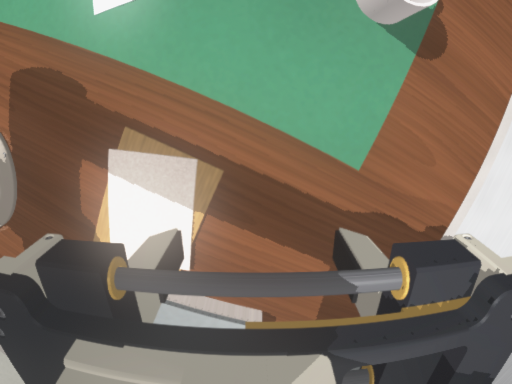

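```bash
python3 - <<'E'
import cv2
a=cv2.imread('pics/top0.png')[165:290,140:370]; cv2.imwrite('pics/t0z.png',cv2.resize(a,None,fx=3.4,fy=3.4,interpolation=cv2.INTER_CUBIC))
a=cv2.imread('pics/scene0.png')[130:250,160:350]; cv2.imwrite('pics/s0z.png',cv2.resize(a,None,fx=4,fy=4,interpolation=cv2.INTER_CUBIC))
E
```

```text
(no output)
```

View pics/t0z.png

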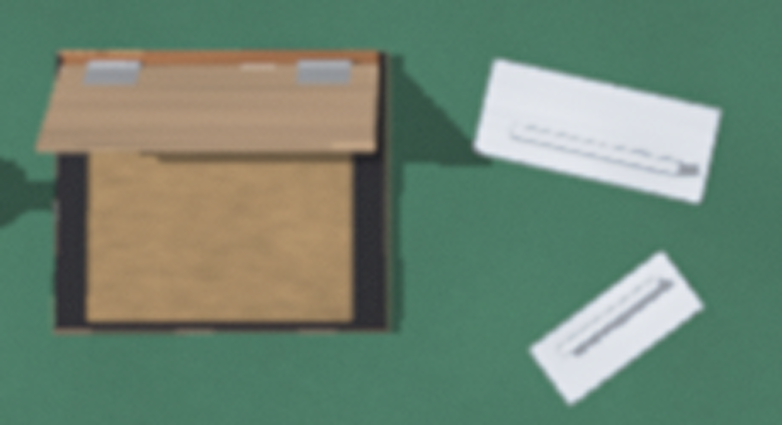

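View pics/s0z.png

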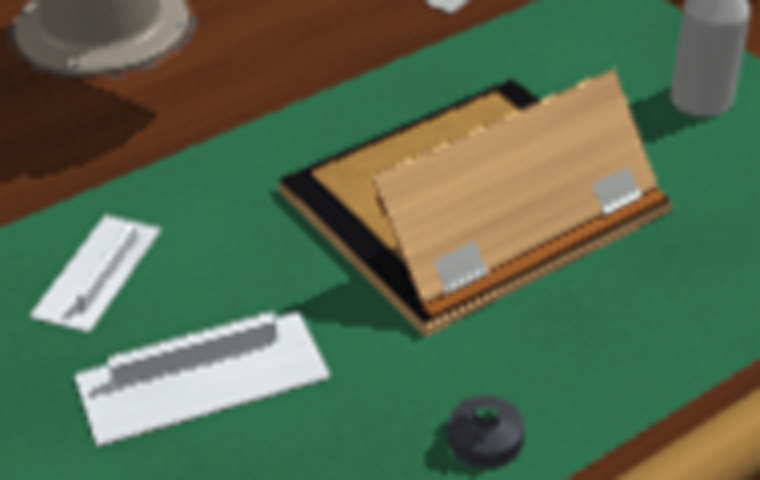

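```bash
python3 - <<'E'
from h import *
c,o=load('top0'); im=c['frame']; hsv=cv2.cvtColor(im,cv2.COLOR_BGR2HSV)
m=((hsv[...,1]<60)&(hsv[...,2]>190)).astype(np.uint8); m[:165]=0;m[290:]=0;m[:,:265]=0;m[:,370:]=0
m=cv2.morphologyEx(m,cv2.MORPH_CLOSE,np.ones((3,3)))
m=cv2.morphologyEx(m,cv2.MORPH_CLOSE,np.ones((9,9)))
for k in cv2.findContours(m,0,1)[0]:
    if cv2.contourArea(k)<200: continue
    r=cv2.minAreaRect(k); b=cv2.boxPoints(r); p=toplane(c,b,4)[:,:2]; print(r,b.round(1).tolist()); print(p.round(1).tolist(), [np.linalg.norm(p[i]-p[i-1]).round(1) for i in range(4)],p.mean(0).round(1))
# board corners: from zoom
z=np.array([[55,330],[388,330]])/3.4+[140,165]-0.4
print('front',toplane(c,z,18).round(1))
z=np.array([[58,53],[385,53]])/3.4+[140,165]-0.4
print('rear',toplane(c,z,20).round(1))
z=np.array([[37,150],[376,152],[58,65],[380,65]])/3.4+[140,165]-0.4
for h in(30,100,120,130): print(h,toplane(c,z,h).round(1)[:,:2].tolist())
for u in[(263,139),(421,223),(97,218)]: print(toplane(c,u,0).round())
E
```

```text
((320.6400146484375, 261.02001953125), (20.0, 48.20000076293945), 53.13010025024414) [[295.3999938964844, 267.5], [333.8999938964844, 238.60000610351562], [345.8999938964844, 254.60000610351562], [307.3999938964844, 283.5]]
[[381.5, -130.0], [471.6, -257.2], [419.2, -294.0], [329.5, -167.0]] [np.float64(63.9), np.float64(155.9), np.float64(64.0), np.float64(155.5)] [ 400.4 -212. ]
((315.1827392578125, 202.99606323242188), (67.81605529785156, 27.569664001464844), 12.804265975952148) [[279.1000061035156, 208.89999389648438], [285.20001220703125, 182.0], [351.29998779296875, 197.10000610351562], [345.20001220703125, 224.0]]
[[572.0, -82.6], [659.4, -105.0], [604.6, -318.1], [517.9, -295.2]] [np.float64(219.3), np.float64(90.2), np.float64(220.0), np.float64(89.7)] [ 588.5 -200.2]
front [[411.2 319.4  18. ]
 [404.    3.6  18. ]]
rear [[6.749e+02 3.131e+02 2.000e+01]
 [6.665e+02 1.000e-01 2.000e+01]]
30 [[581.9, 331.9], [571.8, 10.6], [662.3, 311.0], [654.1, 4.9]]
100 [[577.8, 315.0], [568.2, 8.4], [654.5, 295.0], [646.7, 2.9]]
120 [[576.6, 310.2], [567.2, 7.8], [652.3, 290.5], [644.6, 2.4]]
130 [[576.0, 307.8], [566.6, 7.5], [651.2, 288.2], [643.5, 2.1]]
[[804. -36.   0.]]
[[ 515. -540.    0.]]
[[558. 516.   0.]]
```

```bash
cat >> h.py <<'E'
BC=np.array([542.6,158.4]); BY=np.deg2rad(-1.3)
def board(x,y):
    return BC+np.array([[np.cos(BY),-np.sin(BY)],[np.sin(BY),np.cos(BY)]])@[x,y]
def plan(tip, yaw=None):
    """tip: world xyz of fingertip; yaw: world angle of tool y (mod pi). prints shift cm and turn deg"""
    o=bot.get_obs(); Rt=rot(o['tcp_rot']); p=np.array(o['tool_pos'])
    print('t',round(o['time'],2),'tip',(p+Rt@[178,0,0]).round(1),'axes x',Rt[:,0].round(3),'y',Rt[:,1].round(3),'F',o['contact_force'].round(1),'grip',round(o['grip_width'],1),'q',o['joint_positions'].round(2))
    s=Rt.T@(np.array(tip)-(p+Rt@[178,0,0])); print('shift cm',(s/10).round(2), 'len',np.linalg.norm(s).round(0))
    if yaw is not None:
        d=np.array([np.cos(yaw),np.sin(yaw),0]); a=np.degrees(np.arctan2(d@Rt[:,2],d@Rt[:,1])); a=(a+90)%180-90; print('turn deg',a.round(2))
E
python3 - <<'E'
from h import *
plan([*board(50,0),226],BY)
E
```

```text
t 0.15 tip [ 225.4 -473.9  226.2] axes x [-0.     0.001 -1.   ] y [ 0.429 -0.903 -0.001] F [-0.9 -0.2  0.5] grip 92.1 q [-1.27  0.34  1.52 -0.    1.28 -0.15]
shift cm [  0.08 -41.23 -60.26] len 730.0
turn deg -63.27
```

Emit:
arm_command:
  moves:
    - [0, -2.7, -4, -4, 0]
    - [0, -5.4, -8, -8, 0]
    - [0, -8.1, -12, -12, 0]
    - [0, -10.8, -16, -16, 0]
    - [0, -13.5, -20, -20, 0]
    - [0, -16.2, -24, -24, 0]
    - [0, -18.9, -28, -28, 0]
    - [0, -21.6, -32, -32, 0]
    - [0, -24.3, -36, -36, 0]
    - [0, -27, -40, -40, 0]

```text
time: 1.15
tool_pos: [471.3, -56.5, 404.6]
tcp_rot: [-2.386, 1.57, 1.9]
contact_force: [1.0, -1.3, -0.2]
grip_width: 16.6
```

```bash
python3 - <<'E'
from h import *
plan([*board(50,0),180],BY)
E
```

```text
t 1.15 tip [471.3 -56.3 226.6] axes x [-0.     0.001 -1.   ] y [ 0.911 -0.413 -0.001] F [ 1.  -1.3 -0.2] grip 16.6 q [-0.28  0.25  1.66  0.    1.24  0.14]
shift cm [  4.67   2.23 -24.46] len 250.0
turn deg -23.1
```

Emit:
arm_command:
  moves:
    - [0, 0.3, -4, -4, 0]
    - [0, 0.7, -8, -8, 0]
    - [0.5, 1.1, -12, -12, 0]
    - [1.5, 1.5, -16, -16, 0]
    - [2.5, 1.8, -20, -20, 0]
    - [3.5, 2.2, -24.5, -23, 0]
    - [4.6, 2.2, -24.5, -23, 0]
    - [4.6, 2.2, -24.5, -23, 0]

```text
time: 1.95
tool_pos: [592.2, 158.4, 356.1]
tcp_rot: [-1.539, 1.566, -3.133]
contact_force: [-0.4, -0.5, -0.2]
grip_width: 0.3
```

```bash
python3 - <<'E'
from h import *
plan([*board(50,0),100],BY)
snap('wrist','w1');snap('scene','s1')
c=cv2.imread('pics/s1.png')[90:250,160:372]; a=cv2.resize(c,(512,386)); cv2.imwrite('pics/c1.png',a)
E
```

```text
t 1.95 tip [591.2 158.4 178.1] axes x [-0.005 -0.    -1.   ] y [ 1.    -0.023 -0.005] F [-0.4 -0.5 -0.2] grip 0.3 q [0.14 0.54 1.34 0.   1.27 0.16]
shift cm [7.81 0.18 0.1 ] len 78.0
turn deg -0.01
```

View pics/w1.png

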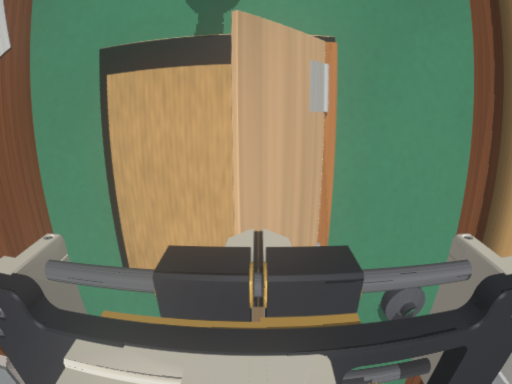

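View pics/c1.png

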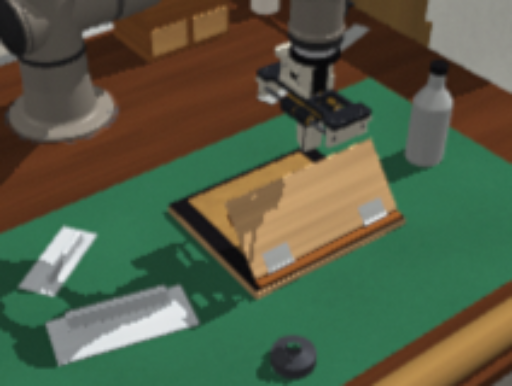

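Emit:
arm_command:
  moves:
    - [2, 0.2, 0, 0, 0]
    - [4, 0.2, 0, 0, 0]
    - [5.5, 0.2, 0, 0, 0]
    - [7, 0.2, 0, 0, 0]
    - [8, 0.2, 0, 0, 0]
    - [9, 0.2, 0, 0, 0]
    - [10, 0.2, 0, 0, 0]
    - [11, 0.2, 0, 0, 0]
    - [12, 0.2, 0, 0, 0]
    - [13, 0.2, 0, 0, 0]

```text
time: 3.05
tool_pos: [594.0, 157.0, 227.8]
tcp_rot: [-1.78, 1.569, 2.907]
contact_force: [-0.4, 0.1, 1.3]
grip_width: 0.4
```

```bash
python3 - <<'E'
from h import *
plan([*board(20,0),34],BY)
snap('scene','s2')
c=cv2.imread('pics/s2.png')[90:250,160:372]; a=cv2.resize(c,(512,386)); cv2.imwrite('pics/c2.png',a)
E
```

```text
t 3.05 tip [593.7 157.   49.8] axes x [-0.002  0.    -1.   ] y [ 1.    -0.025 -0.002] F [-0.4  0.1  1.3] grip 0.4 q [0.13 0.68 1.47 0.   0.99 0.16]
shift cm [ 1.58 -3.11 -0.01] len 35.0
turn deg -0.15
```

View pics/c2.png

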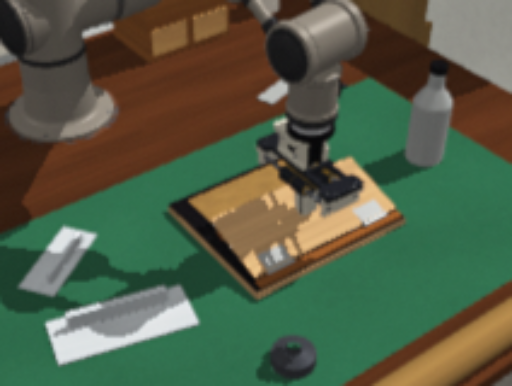

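Emit:
arm_command:
  moves:
    - [0.5, -1, 0, 0, 0]
    - [0.8, -2, 0, 0, 0]
    - [1, -3, 0, 0, 0]
    - [1.2, -4, 0, 0, 0]
    - [1.4, -4, 0, 0, 0]
    - [1.6, -4, 0, 0, 0]
    - [1.8, -4, 0, 0, 0]
    - [1.9, -4, 0, 0, 0]

```text
time: 3.9
tool_pos: [553.6, 158.0, 209.8]
tcp_rot: [-1.576, 1.566, 3.111]
contact_force: [-13.6, -1.3, 31.8]
grip_width: 0.4
```

```bash
python3 - <<'E'
from h import *
plan([*board(20,0),34],BY)
E
```

```text
t 3.9 tip [552.8 158.   31.8] axes x [-0.004  0.    -1.   ] y [ 1.    -0.025 -0.004] F [-13.6  -1.3  31.8] grip 0.4 q [0.14 0.65 1.6  0.   0.89 0.17]
shift cm [-0.22  0.98 -0.02] len 10.0
turn deg -0.14
```

Emit:
arm_command:
  moves:
    - [0, 0, 0, 0, 0]
    - [0, 0, 0, 0, 0]
    - [-1, 0, 0, 0, 0.2]
    - [-4, 0, 0, 0, 0.5]
    - [-8, 0, 0, 0, 0.7]
    - [-12, 0, 0, 0, 0.7]
    - [-14, 0, 0, 0, 0.7]

```text
time: 4.6
tool_pos: [554.8, 158.1, 353.9]
tcp_rot: [2.305, 1.569, 0.709]
contact_force: [1.0, -0.3, -0.3]
grip_width: 35.9
```

```bash
python3 - <<'E'
from h import *
plan([569,-270,190],np.deg2rad(-14.4))
snap('scene','s3')
c=cv2.imread('pics/s3.png')[90:250,160:372]; a=cv2.resize(c,(512,386)); cv2.imwrite('pics/c3.png',a)
E
```

```text
t 4.6 tip [555.  158.2 175.9] axes x [ 0.001  0.001 -1.   ] y [ 1.    -0.025  0.001] F [ 1.  -0.3 -0.3] grip 35.9 q [0.14 0.48 1.45 0.   1.21 0.17]
shift cm [-1.45  2.48 42.77] len 429.0
turn deg 12.96
```

View pics/c3.png

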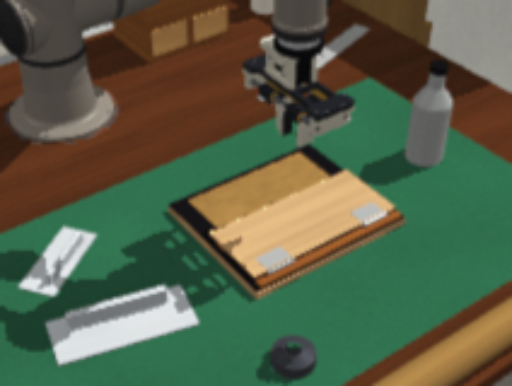

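Emit:
arm_command:
  moves:
    - [-0.2, 0.3, 4.5, 1.5, 0.7]
    - [-0.4, 0.6, 9, 3, 0.7]
    - [-0.6, 0.8, 13.5, 4.5, 0.7]
    - [-0.8, 1.1, 18, 6, 0.7]
    - [-1, 1.3, 22.5, 7.5, 0.7]
    - [-1.2, 1.6, 27, 9, 0.7]
    - [-1.4, 1.8, 31.5, 10.5, 0.7]
    - [-1.4, 2.1, 36, 12, 0.7]
    - [-1.4, 2.4, 40, 13, 0.7]
    - [-1.4, 2.5, 42.8, 13, 0.7]

```text
time: 5.65
tool_pos: [569.1, -273.3, 368.8]
tcp_rot: [2.157, 1.566, 0.332]
contact_force: [0.1, 0.5, -0.5]
grip_width: 64.5
```

Emit:
arm_command:
  moves:
    - [0, 0, 0, 0, 0.7]
    - [0, 0, 0, 0, 0.7]

```text
time: 5.85
tool_pos: [568.9, -273.9, 367.8]
tcp_rot: [2.587, 1.567, 0.761]
contact_force: [-0.1, 0.5, -0.5]
grip_width: 64.3
```

```bash
python3 - <<'E'
from h import *
snap('wrist','w4'); plan([569,-195,60],np.deg2rad(-14.4))
E
```

```text
t 5.9 tip [ 569.6 -272.4  190.1] axes x [ 0.003  0.003 -1.   ] y [ 0.968 -0.252  0.002] F [ 0.1  0.1 -0.4] grip 64.5 q [-0.57  0.57  1.26  0.    1.31 -0.32]
shift cm [13.03 -2.04 -7.44] len 151.0
turn deg -0.18
```

View pics/w4.png

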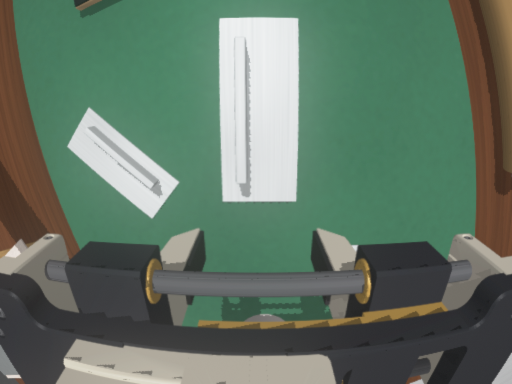

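```bash
python3 - <<'E'
from h import *
c,o=load('w4'); im=c['frame']; h=cv2.cvtColor(im,cv2.COLOR_BGR2HSV)
m=((h[...,1]<70)&(h[...,2]>90)).astype(np.uint8); m[208:]=0; m[:,:195]=0; m[:,320:]=0
m=cv2.morphologyEx(m,cv2.MORPH_CLOSE,np.ones((11,11)))
k=max(cv2.findContours(m,0,1)[0],key=cv2.contourArea)[:,0]
p=wplane(c,o,k,4)[:,:2].astype(np.float32); r=cv2.minAreaRect(p); print(r); print(cv2.boxPoints(r))
pr=wplane(c,o,[(235,38),(245,38),(235.5,183),(246,183)],34)[:,:2]; print('rib top',pr.round(1), pr.mean(0), np.degrees(np.arctan2(*(pr[:2].mean(0)-pr[2:].mean(0))[::-1]))-90)
E
```

```text
((589.8421020507812, -201.4935760498047), (222.51048278808594, 92.84561920166016), 75.48941802978516)
[[ 517.0242  -297.5683 ]
 [ 606.9081  -320.83157]
 [ 662.66003 -105.41885]
 [ 572.7761   -82.15558]]
rib top [[ 585.4 -120.2]
 [ 595.4 -123. ]
 [ 545.  -271.2]
 [ 556.2 -274.2]] [ 570.51588886 -197.14254691] -14.765204975992717
```

```bash
python3 - <<'E'
from h import *
plan([570.3,-196.7,7],np.deg2rad(-14.5))
E
```

```text
t 5.9 tip [ 569.6 -272.4  190.1] axes x [ 0.003  0.003 -1.   ] y [ 0.968 -0.252  0.002] F [ 0.1  0.1 -0.4] grip 64.5 q [-0.57  0.57  1.26  0.    1.31 -0.32]
shift cm [18.33 -1.88 -7.29] len 198.0
turn deg -0.08
```

Emit:
arm_command:
  moves:
    - [2, -0.8, -3, 0, 0.7]
    - [5, -1.9, -7.3, 0, 0.7]
    - [9, -1.9, -7.3, 0, 0.7]
    - [12, -1.9, -7.3, 0, 0.7]
    - [14, -1.9, -7.3, 0, 0.7]
    - [15.5, -1.9, -7.3, 0, 0.7]
    - [16.5, -1.9, -7.3, 0, 0.7]
    - [17.2, -1.9, -7.3, 0, 0.7]
    - [17.8, -1.9, -7.3, 0, 0.7]
    - [17.8, -1.9, -7.3, 0, 0.7]

```text
time: 6.9
tool_pos: [569.6, -196.7, 190.0]
tcp_rot: [2.656, 1.567, 0.831]
contact_force: [-0.3, 0.8, 0.7]
grip_width: 64.1
```

```bash
python3 - <<'E'
from h import *
plan([570.3,-196.7,7],np.deg2rad(-14.5)); snap('wrist','w5')
E
```

```text
t 6.9 tip [ 570.  -196.2   12. ] axes x [ 0.003  0.003 -1.   ] y [ 0.968 -0.252  0.002] F [-0.3  0.8  0.7] grip 64.1 q [-0.46  0.71  1.54  0.    0.89 -0.21]
shift cm [0.5  0.04 0.05] len 5.0
turn deg -0.07
```

View pics/w5.png

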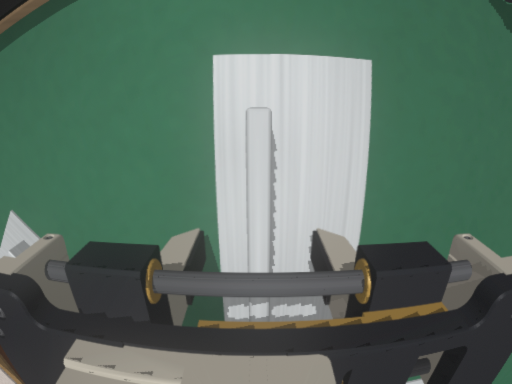

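Emit:
arm_command:
  moves:
    - [0.5, 0, 0, 0, 0.7]
    - [0.5, 0, 0, 0, 0.5]
    - [0.5, 0, 0, 0, 0.2]
    - [0.5, 0, 0, 0, 0]
    - [0.5, 0, 0, 0, 0]
    - [0.5, 0, 0, 0, 0]
    - [0.5, 0, 0, 0, 0]
    - [0.5, 0, 0, 0, 0]

```text
time: 7.75
tool_pos: [569.7, -196.9, 185.5]
tcp_rot: [2.486, 1.567, 0.661]
contact_force: [-0.3, -0.1, 0.7]
grip_width: 12.8
```

```bash
python3 - <<'E'
from h import *
plan([570.3,-196.7,60],np.deg2rad(-14.5))
E
```

```text
t 7.75 tip [ 570.3 -196.4    7.5] axes x [ 0.003  0.003 -1.   ] y [ 0.968 -0.252  0.003] F [-0.3 -0.1  0.7] grip 12.8 q [-0.46  0.72  1.54  0.    0.88 -0.21]
shift cm [-5.25  0.02  0.01] len 52.0
turn deg -0.08
```

```bash
python3 - <<'E'
from h import *
plan([*board(-95,0),80],BY)
E
```

```text
t 7.75 tip [ 570.3 -196.4    7.5] axes x [ 0.003  0.003 -1.   ] y [ 0.968 -0.252  0.003] F [-0.3 -0.1  0.7] grip 12.8 q [-0.46  0.72  1.54  0.    0.88 -0.21]
shift cm [ -7.2  -20.84 -31.48] len 384.0
turn deg -13.28
```

Emit:
arm_command:
  moves:
    - [-1, 0, 0, 0, 0]
    - [-2.5, 0, 0, 0, 0]
    - [-4.5, 0, 0, 0, 0]
    - [-6.5, 0, 0, 0, 0]
    - [-8, 0, 0, 0, 0]
    - [-8, 0, 0, 0, 0]

```text
time: 8.35
tool_pos: [569.9, -197.3, 268.1]
tcp_rot: [1.906, 1.563, 0.081]
contact_force: [0.6, 0.2, -2.9]
grip_width: 12.1
```

```bash
python3 - <<'E'
from h import *
plan([*board(-95,0),80],BY); snap('wrist','w6')
E
```

```text
t 8.35 tip [ 571.2 -197.2   90.1] axes x [ 0.007  0.001 -1.   ] y [ 0.968 -0.252  0.007] F [ 0.6  0.2 -2.9] grip 12.1 q [-0.46  0.61  1.48  0.    1.04 -0.21]
shift cm [  0.94 -20.97 -31.51] len 379.0
turn deg -13.27
```

View pics/w6.png

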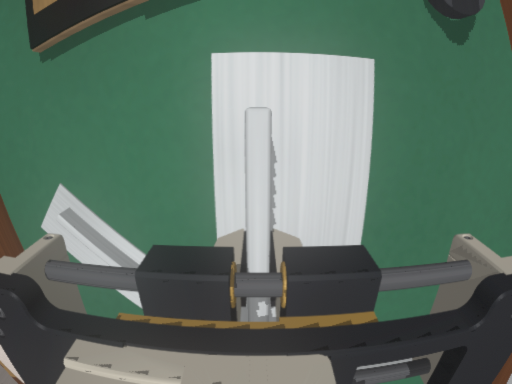

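Emit:
arm_command:
  moves:
    - [0, -2, -3, -1, 0]
    - [0, -4.5, -6.5, -2, 0]
    - [0, -7, -10, -4, 0]
    - [0, -9.5, -14, -6, 0]
    - [0, -12, -18, -8, 0]
    - [0, -14.5, -22, -10, 0]
    - [0, -17, -26, -12, 0]
    - [0, -19.5, -29, -13.3, 0]
    - [0, -21, -31.5, -13.3, 0]
    - [0, -21, -31.5, -13.3, 0]

```text
time: 9.4
tool_pos: [443.8, 163.3, 265.7]
tcp_rot: [2.268, 1.568, 0.679]
contact_force: [0.4, -0.3, -3.1]
grip_width: 12.4
```

Emit:
arm_command:
  moves:
    - [0, 0, 0, 0, 0]
    - [0, 0, 0, 0, 0]

```text
time: 9.6
tool_pos: [443.7, 162.9, 265.1]
tcp_rot: [2.602, 1.569, 1.013]
contact_force: [1.0, -0.3, -3.3]
grip_width: 11.9
```

```bash
python3 - <<'E'
from h import *
snap('wrist','w7'); snap('scene','s7');snap('top','t7');plan([*board(-95,0),80],BY); 
c=cv2.imread('pics/s7.png')[90:250,160:372]; a=cv2.resize(c,(512,386)); cv2.imwrite('pics/c7.png',a)
E
```

```text
t 9.75 tip [444.5 162.8  87.4] axes x [ 0.002  0.002 -1.   ] y [ 1.    -0.02   0.002] F [ 0.3  1.4 -2.5] grip 11.9 q [0.19 0.42 1.85 0.   0.87 0.21]
shift cm [0.74 0.32 0.22] len 8.0
turn deg 0.17
```

View pics/w7.png

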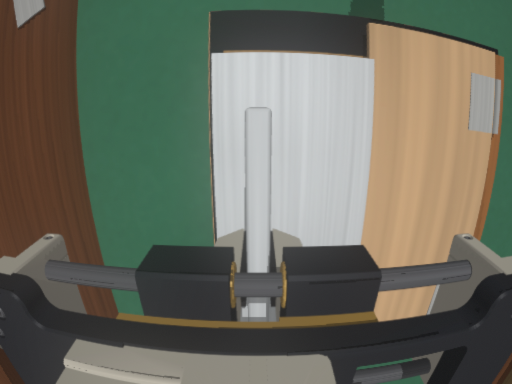

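View pics/c7.png

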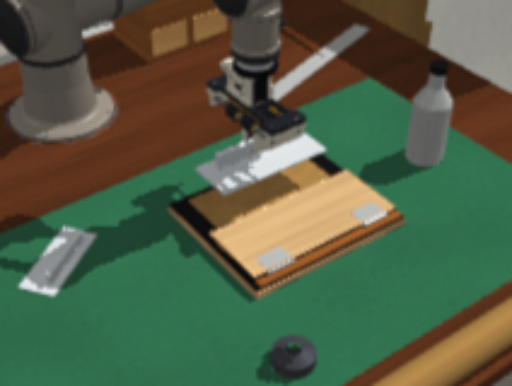

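View pics/t7.png

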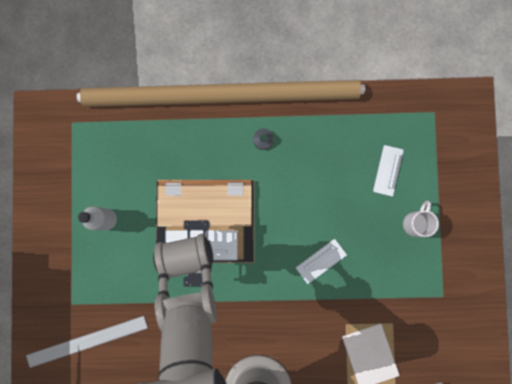

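```bash
python3 - <<'E'
from h import *
c,o=load('w7')
a=cv2.imread('pics/w7.png')[0:260,190:512]; cv2.imwrite('pics/w7z.png',cv2.resize(a,None,fx=2.3,fy=2.3))
print('lip@32',wplane(c,o,[(368,28),(363,236)],32).round(1)); print('blade front top',wplane(c,o,[(373,60),(370,150),(365,230)],87-7.5+4).round(1))
c,o=load('t7');a=c['frame'][170:270,145:265]; cv2.imwrite('pics/t7z.png',cv2.resize(a,None,fx=6,fy=6,interpolation=cv2.INTER_CUBIC))
print(board(-15,150),board(-15,-110))
E
```

```text
lip@32 [[527.5 304.2  32. ]
 [530.6 139.9  32. ]]
blade front top [[510.1 271.1  83.5]
 [509.3 219.4  83.5]
 [510.8 169.4  83.5]]
[531.0069609 308.7017014] [525.10825417  48.76862298]
```

View pics/w7z.png

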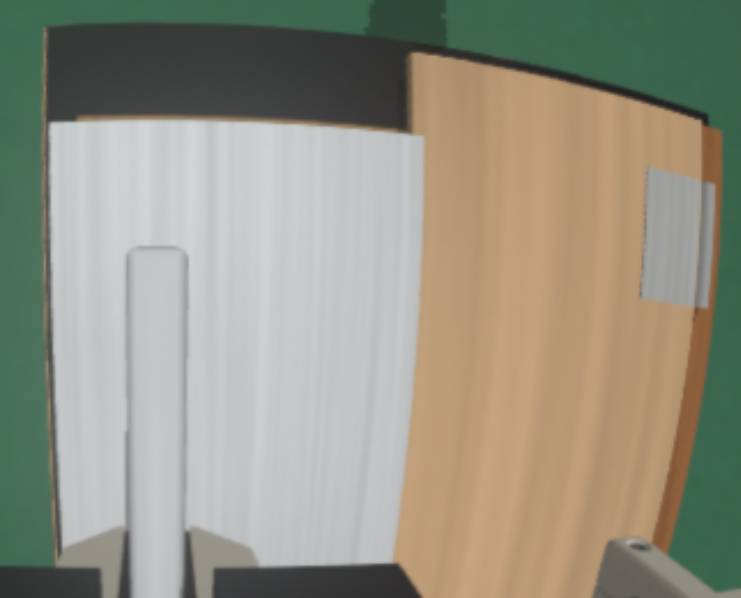

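View pics/t7z.png

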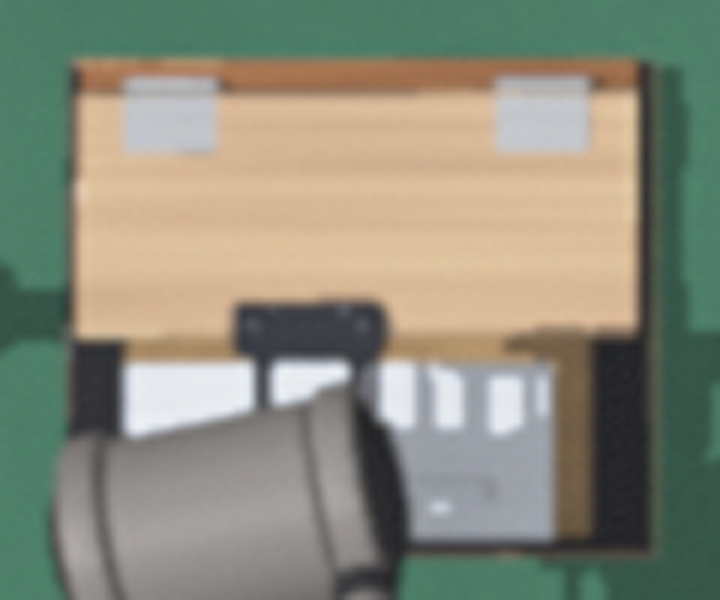

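```bash
python3 - <<'E'
from h import *
c,o=load('t7')
f=lambda l,z: toplane(c,np.array(l)/6+[145,170]-0.42,z).round(1)[:,:2]
L=f([(75,337),(640,333)],32); print('lip',L, np.degrees(np.arctan2(*(L[0]-L[1])[::-1]))-90)
B=f([(72,62),(648,62)],24);print('back',B,np.degrees(np.arctan2(*(B[0]-B[1])[::-1]))-90)
B=f([(410,551),(650,553)],18);print('front',B,np.degrees(np.arctan2(*(B[0]-B[1])[::-1]))-90)
print('se front',f([(125,362),(553,360)],83))
E
```

```text
lip [[526.5 310.7]
 [521.2   8.4]] -1.0044211822109474
back [[675.3 312.5]
 [667.    0.8]] -1.525321202616766
front [[407.8 134.8]
 [403.8   6.2]] -1.7815649422272486
se front [[511.8 273.3]
 [507.4  51.9]]
```

Emit:
arm_command:
  moves:
    - [1.5, -0.2, 0.2, 0.1, 0]
    - [3, -0.3, 0.2, 0.1, 0]
    - [4, -0.3, 0.2, 0.1, 0]
    - [5, -0.3, 0.2, 0.1, 0]
    - [5.5, -0.3, 0.2, 0.1, 0]
    - [5.8, -0.3, 0.2, 0.1, 0]
    - [5.8, -0.3, 0.2, 0.1, 0]

```text
time: 10.45
tool_pos: [441.3, 160.6, 207.3]
tcp_rot: [2.35, 1.568, 0.758]
contact_force: [0.4, -0.4, -2.7]
grip_width: 11.8
```

```bash
python3 - <<'E'
from h import *
plan([*board(-98,0),25.5],BY)
E
```

```text
t 10.45 tip [441.6 160.9  29.3] axes x [ 0.002  0.002 -1.   ] y [ 1.    -0.021  0.002] F [ 0.4 -0.4 -2.7] grip 11.8 q [0.19 0.51 1.91 0.   0.72 0.21]
shift cm [0.38 0.3  0.02] len 5.0
turn deg 0.07
```

Emit:
arm_command:
  moves:
    - [0.1, 0, 0, 0.1, 0]
    - [0.2, 0, 0, 0.1, 0]
    - [0.3, 0, 0, 0.1, 0]
    - [0.4, 0, 0, 0.1, 0]
    - [0.4, 0, 0, 0.1, 0]
    - [0.4, 0, 0, 0.1, 0]

```text
time: 11.05
tool_pos: [441.3, 160.6, 203.5]
tcp_rot: [2.279, 1.568, 0.685]
contact_force: [-0.8, -0.5, 2.1]
grip_width: 11.8
```

```bash
python3 - <<'E'
from h import *
plan([*board(-60,0),25.5],BY); snap('wrist','w8')
E
```

```text
t 11.05 tip [441.7 161.   25.5] axes x [ 0.002  0.002 -1.   ] y [ 1.    -0.023  0.002] F [-0.8 -0.5  2.1] grip 11.8 q [0.19 0.52 1.91 0.   0.71 0.21]
shift cm [0.01 4.09 0.03] len 41.0
turn deg -0.03
```

View pics/w8.png

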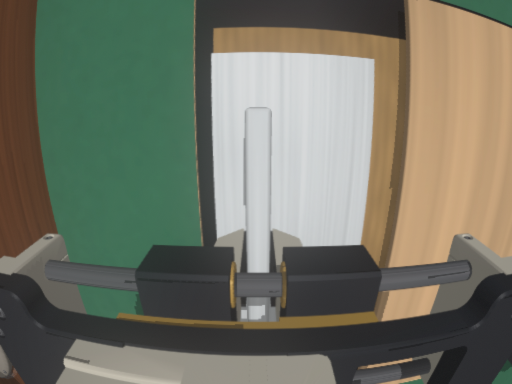

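```bash
python3 - <<'E'
from h import *
c,o=load('w8')
a=cv2.imread('pics/w8.png')[0:280,190:450]; cv2.imwrite('pics/w8z.png',cv2.resize(a,None,fx=2.1,fy=2.1,interpolation=cv2.INTER_CUBIC))
print('lip@32',wplane(c,o,[(409,20),(405,110),(391,250)],32).round(1)); print('blade front top',wplane(c,o,[(374,62),(371,150),(366,225)],22).round(1))
E
```

```text
lip@32 [[527.6 292.9  32. ]
 [524.  241.2  32. ]
 [524.3 156.7  32. ]]
blade front top [[509.1 267.5  22. ]
 [508.1 216.9  22. ]
 [509.  170.2  22. ]]
```

View pics/w8z.png

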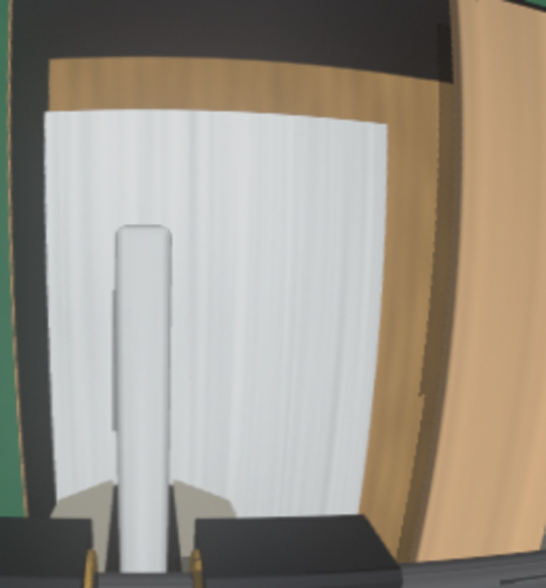

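Emit:
arm_command:
  moves:
    - [0, 0.4, 0, 0, 0]
    - [0, 0.8, 0, 0, 0]
    - [0, 1.2, 0, 0, 0]
    - [0, 1.5, 0, 0, 0]
    - [0, 1.8, 0, 0, 0]
    - [0, 2.1, 0, 0, 0]
    - [0, 2.4, 0, 0, 0]
    - [0, 2.7, 0, 0, 0]
    - [0, 2.7, 0, 0, 0]

```text
time: 12.0
tool_pos: [469.1, 160.0, 203.6]
tcp_rot: [2.076, 1.566, 0.482]
contact_force: [-0.2, 0.3, -0.6]
grip_width: 12.0
```

```bash
python3 - <<'E'
from h import *
plan([*board(-60,0),25.5],BY); snap('wrist','w9')
a=cv2.imread('pics/w9.png')[0:280,190:450]; cv2.imwrite('pics/w9z.png',cv2.resize(a,None,fx=2.1,fy=2.1,interpolation=cv2.INTER_CUBIC))
E
```

```text
t 12.0 tip [469.8 160.3  25.6] axes x [ 0.004  0.002 -1.   ] y [ 1.    -0.023  0.004] F [-0.2  0.3 -0.6] grip 12.0 q [0.17 0.55 1.84 0.   0.74 0.2 ]
shift cm [0.01 1.29 0.03] len 13.0
turn deg -0.04
```

View pics/w9z.png

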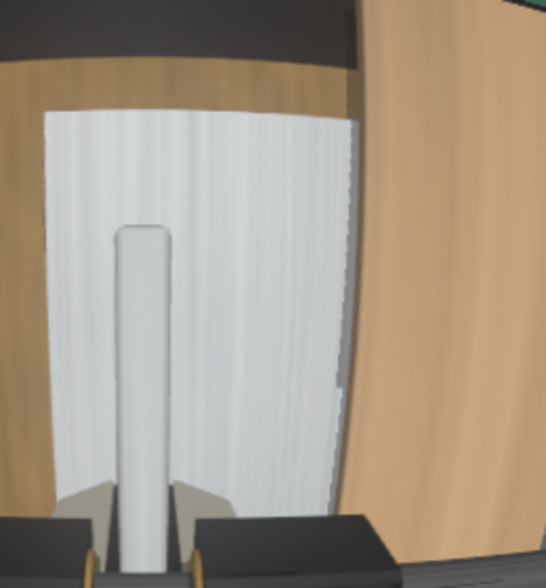

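Emit:
arm_command:
  moves:
    - [0, 0.2, 0, 0, 0]
    - [0, 0.4, 0, 0, 0]
    - [0, 0.6, 0, 0, 0]
    - [0, 0.8, 0, 0, 0]
    - [0, 0.9, 0, 0, 0]
    - [0, 0.9, 0, 0, 0]

```text
time: 12.65
tool_pos: [478.3, 159.7, 203.6]
tcp_rot: [2.008, 1.566, 0.414]
contact_force: [0.1, 0.3, -1.1]
grip_width: 12.0
```

Emit:
arm_command:
  moves:
    - [0, 0.1, 0, 0, 0]
    - [0, 0.2, 0, 0, 0]
    - [0, 0.3, 0, 0, 0]
    - [0, 0.3, 0, 0, 0]

```text
time: 13.05
tool_pos: [479.9, 159.8, 203.5]
tcp_rot: [3.07, 1.569, 1.476]
contact_force: [-7.3, 0.1, 5.8]
grip_width: 11.7
```

```bash
python3 - <<'E'
from h import *
plan([*board(-60,0),25.5],BY); snap('wrist','w10')
E
```

```text
t 13.05 tip [479.9 160.1  25.5] axes x [ 0.     0.002 -1.   ] y [ 1.    -0.023  0.   ] F [-7.3  0.1  5.8] grip 11.7 q [0.17 0.57 1.81 0.   0.76 0.19]
shift cm [0.   0.27 0.02] len 3.0
turn deg -0.03
```

Emit:
arm_command:
  moves:
    - [0.1, 0.15, 0, 0, 0]
    - [0.2, 0.15, 0, 0, 0]
    - [0.3, 0.15, 0, 0, 0]
    - [0.3, 0.15, 0, 0, 0]
    - [0.3, 0.15, 0, 0, 0]

```text
time: 13.6
tool_pos: [480.2, 159.8, 203.4]
tcp_rot: [-2.368, 1.569, 2.322]
contact_force: [-16.4, -2.3, 35.8]
grip_width: 12.1
```

```bash
python3 - <<'E'
from h import *
plan([*board(-60,0),25.5],BY); snap('wrist','w11'); snap('scene','s11'); snap('top','t11'); print(bot.get_obs()['contact_force'],bot.get_obs()['moment'])
c,o=load('w11')
print('lip',wplane(c,o,[(345,20)],32))
a=cv2.imread('pics/s11.png')[90:250,160:372]; cv2.imwrite('pics/c11.png',cv2.resize(a,(636,480),interpolation=cv2.INTER_CUBIC))
E
```

```text
t 13.6 tip [479.9 160.1  25.4] axes x [-0.001  0.001 -1.   ] y [ 1.    -0.023 -0.001] F [-16.4  -2.3  35.8] grip 12.1 q [0.17 0.57 1.81 0.   0.76 0.19]
shift cm [-0.01  0.27  0.03] len 3.0
turn deg 0.0
[-15.8466567   -1.60002246  33.98622684] [-0.22372384  2.45511817  0.014614  ]
lip [[527.67241274 286.8526208   32.        ]]
```

View pics/w11.png

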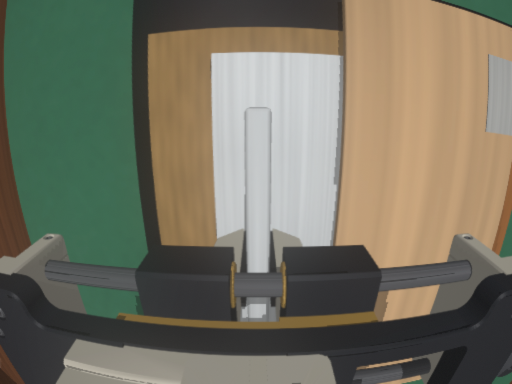

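View pics/c11.png

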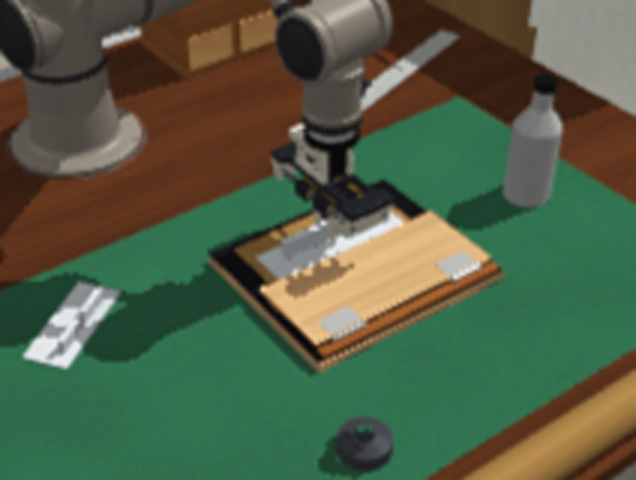

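Emit:
arm_command:
  moves:
    - [0.2, 0.1, 0, 0, 0]
    - [0.2, 0.1, 0, 0, 0]
    - [0.2, 0.1, 0, 0, 0]
    - [0.2, 0.1, 0, 0, 0]
    - [0.2, 0.1, 0, 0, 0]

```text
time: 14.25
tool_pos: [480.3, 159.8, 203.5]
tcp_rot: [-2.052, 1.568, 2.638]
contact_force: [-11.4, -0.7, 23.7]
grip_width: 12.2
```

```bash
python3 - <<'E'
from h import *
c,o=snap('wrist','w12'); plan([*board(-60,0),25.5],BY)
print('lip',wplane(c,o,[(345,20),(336,220)],32).round(1),'rib top far end',wplane(c,o,[(247,110),(271,110)],52).round(1))
b=bot.get_obs();print(b['contact_force'],b['dq'].round(4))
E
```

```text
t 14.3 tip [479.9 160.1  25.4] axes x [-0.002  0.001 -1.   ] y [ 1.    -0.022 -0.003] F [-10.9  -0.5  24.5] grip 11.9 q [0.17 0.57 1.81 0.   0.77 0.19]
shift cm [-0.01  0.27  0.03] len 3.0
turn deg 0.02
lip [[527.6 286.8  32. ]
 [524.4 177.9  32. ]] rib top far end [[477.1 238.9  52. ]
 [487.6 238.7  52. ]]
[-10.91069537  -0.54675888  24.49005924] [ 0.0006  0.0001  0.0001 -0.0012  0.0012 -0.0001]
```

```bash
python3 - <<'E'
from h import *
print(bot.close_job())
E
```

```text
the job is handed in; nothing more can be done
None
```

I folded the leaf down, slid the straightedge in under its lip until it hit the batten, and handed the job in with it still gripped and pressed down. The interface gave no verdict.

- **Leaf:** I pushed it down with closed fingertips until they stood at 31.8 mm, the closed height, with about 32 N. It looked flat in the later pictures, and I saw no lift during the slide. I did not measure its angle.
- **Straightedge:** I gripped the largest one by its rib, at about 12 mm finger opening. I set it on the board about 16–18 mm short of the lip and slid it in, and it stopped 38 mm later with a reaction of about 7 N.
- **Depth:** From the tool pose and the lip seen by the wrist camera, the front edge is about 19 mm behind the lip in a 20 mm slot. The tool's yaw is within 0.1° of my board estimate. The lip position varied by 3–4 mm between views and I did not see the right-hand corner clearly. The depth therefore rests mainly on feeling the stop.
- **Final hold:** At hand-in the push was about 24 N down and 11 N against the batten. The tool was tilted about 0.002 rad, and the arm was at rest. I eased off from about 35 N just before. Total time was 14.3 s.
- **Bystanders:** I kept the arm well clear of the mug, flask and weight. They looked unmoved in the pictures, but I did not measure them again.

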